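Make up two pipe-repair kits from the fittings on the workshop bench

ROBOT

A 6-joint arm with a two-finger parallel gripper is mounted at the origin on the work surface. World frame = base frame: x ahead of the robot, y to its left, z up, the work surface at z = 0. Lengths are in m, angles in rad, forces in N, time in s.
With the tool pointing down it reaches from about 0.275 to 0.75 m from the base axis. Payload 10.2 kg.
Tool frame: the origin (TCP) lies at the centre of the arm's flange, where the gripper is bolted on; the fingertips stand 166 mm ahead of it and the grasp point (between the pads) lies 147 mm ahead of it; z points along the fingers, y is the line along which they close (so a half turn about z gives the same grasp; the last joint's range is limited). The gripper opens to 88 mm and grips with 3 to 60 N. Pads are 18 mm wide; open, the fingers measure 123 mm over their backs; the gripper's body (75 mm by 187 mm) begins 45 mm behind the grasp point.
Start: joints at [0.989, 0.313, 1.498, -0, 1.331, -0.223], TCP at [0.184, 0.492, 0.405] pointing down, gripper open.
Joint ranges: [-2.94, 2.94], [-0.97, 2.17], [0.19, 2.56], [-1.23, 4.37], [0.02, 3.11], [-2.88, 2.88]. Speed limits (rad/s): [2.39, 2.39, 3.01, 3.14, 3.14, 3.14].

INTERFACE

Orientations are given as [roll, pitch, yaw] about the fixed x, y, z axes, in that order (R = Rz(yaw) Ry(pitch) Rx(roll)).
In Python, from cell import arm gives the robot as it stands. The module is installed in compiled form; this text tells all that it offers.
- The arm moves only by the tool arm_command, never from a script. Its argument "moves" is text: rows parted by semicolons, each of 7 numbers parted by spaces: the shift along the tool's x, y, z each as a share of 30 mm, from -1 to 1, then the turn, a rotation vector about the tool's x, y, z each as a share of 8 degrees, from -1 to 1, then the closure, from 0 (fully open) to 1 (shut). A call has 1 to 12 rows; each row shifts and turns the commanded pose from where the row before left it, along the tool's axes as they then stand; what a row does not reach is not made up. A row lasts 1/8 s, in which the tool goes at most 62.5 mm and 10.7 degrees, less where a joint would pass 70% of its speed; a pose out of reach is approached as far as the arm can. A call with a number of a shift or a turn outside -1 to 1 is refused whole. A call with a gripper value outside its range is refused whole. The fingers move at their own pace and stop on an object; "force" is the grip in N (left out, the last holds). Time passes only in rows, so rows that do not move let the fingers close. It gives the time, the measured TCP pose, the force, the opening and the grip force at its end, in the units of the state.
- arm.observe(): the state, without advancing time (a new reading comes with each control period).
- arm.snapshot(name): name is "scene" or "top"; returns a dict with "img" (400x640x3 uint8, blue, green, red), "z_map" (400x640 float32, m along the optical axis (not along the pixel's ray), 0 where there is no reading), "intrinsics" (3x3 intrinsics, pixels), "pose" (4x4, takes a point from camera to world coordinates). Camera axes: x right, y up, looking along -z (the intrinsics and any distortion apply to the point x, -y, -z); pixel columns grow to the right and rows downward; lengths in m; the calibration is good to about 2 mm. A picture is of the moment at which its call begins.
- arm.sign_off(): hands the job in; it is judged then, once.
Trained networks look in a picture, given as the dict that the camera call returned (one of the last four; its "shot" number tells which), for a name from the list of things; names that differ only in an ending like _2 or _b are one class to them, and where a whole thing is asked for, a point or a joint stands for the part that bears it (a point fixed in the world has none). Each returns a list of dicts, best first, with "confidence" (0 to 1); they miss things now and then, are a little off and sometimes report something else, mostly with a low value. They report only what shows in the picture. A call takes as long as a camera call.
- arm.trace(picture, thing): "pixels" (400x640 bool, what is visible of it) and "xy" ([column, row] in pixels, amid what is visible of it).
The state is a dict: "time_s": time; "joint_pos": joint angles; "joint_velocities": joint speeds; "joint_torque": joint torques, N m; "position": TCP position; "ee_rot": TCP orientation; "ft_force": force on the tool from outside, world axes, zero at the start; "ft_torque": the same for the moment, N m; "opening": opening from 0.0 (shut) to 1.0 (fully open); "gripper_force": force on a finger pad.
Only numpy, scipy, OpenCV 4.12 (cv2) and the standard library are available. Lean on these libraries where they do the work, as an engineer would, in place of code of your own. Each camera call takes 0.05 s, during which the arm holds its last target. There are 200 camera calls.

TASK

Make up two pipe-repair kits. Into the three-compartment tray put the elbow in the large end compartment, the big nut in the middle and the slim tall sleeve in the small end compartment; into the two-compartment tray put the tee in the large compartment and the small nut in the small one. Stand every piece flat on the floor of its compartment, the same way up as it stands now, let go of it, and leave the wide short sleeve where it is.

Things in the scene. Friction and masses are not known exactly. Their poses are not given: they have to be found in the camera images.
- tee_mid (a point): Grey steel pipe tee, 72 mm tall, neck straight up: a round tube 38 mm across, free above 44 mm height. At the foot two level arms run along +x and -x, each to a hexagonal collar ending 42 mm from the neck axis; footprint 84 x 51 mm. Entry: point on the neck axis, 36 mm above the underside; z up. About 0.3 kg.
- elbow_mid (a point): Grey steel pipe elbow, 72 mm tall, neck straight up: a round tube 38 mm across, free above 44 mm height. At the foot one level arm runs along +x to a hexagonal collar ending 48 mm from the neck axis (the opposite side ends 19 mm from it); footprint 67 x 51 mm. Entry: point on the neck axis, 36 mm above the underside; z up. About 0.3 kg.
- slim_sleeve_mid (a point): Slim tall steel pipe sleeve, a plain tube 34 mm outside diameter, 60 mm tall, standing on end. Entry is its centre, half-way up; z along the tube, up. About 0.2 kg.
- wide_sleeve_mid (a point): Wide short steel pipe sleeve, a plain tube 60 mm outside diameter, 34 mm tall, standing on end. It belongs to neither kit. Entry is its centre, half-way up; z up.
- big_nut_mid (a point): Big brass hexagonal pipe nut lying flat, 50 mm across the flats (58 mm across corners), 34 mm high, with a through hole. Entry is its centre, half-way up; z up, the y axis is square to a pair of flats (and so are directions 60 degrees on either side of y). About 0.25 kg.
- small_nut_mid (a point): Small brass hexagonal pipe nut, standing on one end face, 32 mm across the flats (37 mm across corners), 34 mm high, with a through hole. Entry is its centre, half-way up; z up, the y axis is square to a pair of flats (and so are directions 60 degrees on either side of y). About 0.12 kg.
- tray_long: Plywood kit tray with THREE compartments in a row, 246 x 86 mm, fixed. Floor 3 mm, walls 4 mm thick, rims 13 mm above the bench. Origin: centre of underside; x along the row, z up. Compartments, all 78 mm in y: large end one, 100 mm long, centre x = -69 mm; middle, 74 mm long, x = +22 mm; small end one, 56 mm long, x = +91 mm.
- tray_short: Plywood kit tray with TWO compartments, 184 x 86 mm, fixed. Floor 3 mm, walls 4 mm thick, rims 13 mm above the bench. Origin: centre of underside; x along the row, z up. Compartments, both 78 mm in y: large, 110 mm long, centre x = -33 mm; small, 62 mm long, x = +57 mm.

How it is judged:
At the end, for the whole second after the job is handed in: Each of the five pieces stands at rest on the floor of its own compartment: its reference point between that compartment's walls, at resting height within 4 mm, within 0.1 rad of upright. The wide sleeve is at rest within 30 mm of where it started (x of elbow_mid in the frame of tray_long between -0.119 and -0.019 m and y of elbow_mid in the frame of tray_long between -0.039 and 0.039 m and z of elbow_mid in the frame of tray_long between 0.035 and 0.043 m and angle between each of elbow_mid, big_nut_mid, slim_sleeve_mid, tee_mid, small_nut_mid's own z axis and vertical below 0.1 rad and linear speed of each of elbow, big_nut, slim_sleeve, tee, small_nut, wide_sleeve below 0.02 m/s and x of big_nut_mid in the frame of tray_long between -0.015 and 0.059 m and y of big_nut_mid in the frame of tray_long between -0.039 and 0.039 m and z of big_nut_mid in the frame of tray_long between 0.016 and 0.024 m and x of slim_sleeve_mid in the frame of tray_long between 0.063 and 0.119 m and y of slim_sleeve_mid in the frame of tray_long between -0.039 and 0.039 m and z of slim_sleeve_mid in the frame of tray_long between 0.029 and 0.037 m and x of tee_mid in the frame of tray_short between -0.088 and 0.022 m and y of tee_mid in the frame of tray_short between -0.039 and 0.039 m and z of tee_mid in the frame of tray_short between 0.035 and 0.043 m and x of small_nut_mid in the frame of tray_short between 0.026 and 0.088 m and y of small_nut_mid in the frame of tray_short between -0.039 and 0.039 m and z of small_nut_mid in the frame of tray_short between 0.016 and 0.024 m and distance of wide_sleeve_mid from where it was at the start of the episode below 0.03 m); the robot touches nothing.
It fails at once if the wide short sleeve is pushed or carried away (distance of wide_sleeve_mid from where it was at the start of the episode above 0.03 m).
It also fails if it takes over 128 s, if anything falls off the work surface, if the arm or the gripper's body presses on something with over 40 N, if the wrist force passes 120 N, or if a joint passes its speed limit or range.

## Working session

There is one attempt and no reset: what is moved stays moved. The work goes in short steps, Python scripts to look and compute and a tool call to move; the robot and the scene stay as the last step left them, time stands still between calls to the robot, and variables do not carry over. Pictures are saved under pics/ and viewed, at most 14 in all, crops included, and the job is handed in when it is done.

Besides the shell and the picture viewer there is one more tool, called after "Request:" as name(argument=value, ...) on one line, values as JSON. arm_command: Moves the arm, as the interface text tells. Shift numbers are shares of 30 mm and turn numbers shares of 8 degrees, none past 1 either way. Its arguments: {"type":"object","properties":{"moves":{"type":"string"},"force":{"type":"number"}},"required":["moves"]}

```bash
mkdir -p pics; cat > h.py <<'E'
import numpy as np, cv2
from cell import arm
def cloud(s):
    K=s["intrinsics"];z=s["z_map"].astype(float);v,u=np.mgrid[:z.shape[0],:z.shape[1]]
    P=np.stack([(u-K[0,2])/K[0,0]*z,-(v-K[1,2])/K[1,1]*z,-z],-1)
    T=np.array(s["pose"]);W=P@T[:3,:3].T+T[:3,3];W[z<=0]=np.nan
    return W
E
python3 - <<'E'
from h import *
s=arm.observe();print({k:np.round(v,3) for k,v in s.items()})
for n in("top","scene"):
    p=arm.snapshot(n);cv2.imwrite(f"pics/{n}0.png",p["img"]);W=cloud(p)
    print(n,np.round(p["pose"],3).tolist(),np.round(p["intrinsics"],1).tolist())
    for t in "tee_mid elbow_mid slim_sleeve_mid wide_sleeve_mid big_nut_mid small_nut_mid tray_long tray_short".split():
        for d in arm.trace(p,t)[:2]:
            m=d["pixels"];Q=W[m];Q=Q[~np.isnan(Q[:,0])]
            if len(Q)==0: continue
            top=np.percentile(Q[:,2],97);H=Q[Q[:,2]>top-.006]
            print(t,round(d["confidence"],2),np.round(d["xy"]),m.sum(),"top",round(top,3),"mid",np.round((H[:,:2].min(0)+H[:,:2].max(0))/2,3),"ext",np.round(Q[:,:2].min(0),3),np.round(Q[:,:2].max(0),3))
    np.savez(f"{n}0.npz",W=W)
E
```

```text
{'time_s': np.float64(0.0), 'joint_pos': array([ 0.989,  0.313,  1.498, -0.   ,  1.331, -0.223]), 'joint_velocities': array([-0.001, -0.   , -0.   , -0.   , -0.   ,  0.   ]), 'joint_torque': array([-0.0000e+00, -4.0222e+01, -2.5227e+01,  6.9000e-02,  3.5000e-02,
       -0.0000e+00]), 'position': array([0.184, 0.492, 0.404]), 'ee_rot': array([-3.14 , -0.   ,  2.783]), 'ft_force': array([-0.998, -0.299,  0.341]), 'ft_torque': array([0.04 , 0.026, 0.028]), 'gripper_force': np.float64(0.0), 'opening': np.float64(1.0)}
top [[0.155, 0.966, -0.208, 0.393], [-0.988, 0.151, -0.037, -0.018], [-0.004, 0.211, 0.977, 0.842], [0.0, 0.0, 0.0, 1.0]] [[401.0, 0.0, 313.1], [0.0, 401.0, 196.2], [0.0, 0.0, 1.0]]
tee_mid 0.7 [312. 250.] 942 top 0.073 mid [ 0.456 -0.003] ext [ 0.412 -0.047] [0.504 0.046]
elbow_mid 0.63 [320. 157.] 410 top 0.037 mid [0.635 0.006] ext [ 0.606 -0.023] [0.664 0.035]
elbow_mid 0.58 [253. 230.] 701 top 0.074 mid [0.466 0.136] ext [0.447 0.089] [0.517 0.153]
slim_sleeve_mid 0.76 [385. 175.] 317 top 0.062 mid [ 0.627 -0.129] ext [ 0.609 -0.145] [ 0.644 -0.112]
wide_sleeve_mid 0.8
[... 708 characters left out ...]
[ 0.366 -0.046] [0.504 0.051]
elbow_mid 0.85 [360. 180.] 604 top 0.073 mid [0.469 0.138] ext [0.345 0.09 ] [0.519 0.237]
elbow_mid 0.2 [347. 235.] 781 top 0.035 mid [0.638 0.007] ext [ 0.568 -0.024] [0.668 0.062]
slim_sleeve_mid 0.83 [284. 250.] 578 top 0.061 mid [ 0.629 -0.128] ext [ 0.539 -0.144] [ 0.646 -0.084]
big_nut_mid 0.89 [258. 204.] 542 top 0.036 mid [ 0.449 -0.129] ext [ 0.381 -0.154] [ 0.479 -0.087]
small_nut_mid 0.75 [397. 215.] 311 top 0.036 mid [0.619 0.137] ext [0.562 0.12 ] [0.638 0.187]
tray_long 0.79 [428. 181.] 1944 top 0.014 mid [0.502 0.315] ext [0.354 0.265] [0.626 0.387]
tray_short 0.63 [170. 243.] 2637 top 0.015 mid [ 0.485 -0.325] ext [ 0.388 -0.378] [ 0.58  -0.273]
```

```bash
python3 - <<'E'
from h import *
p=arm.snapshot("top");W=cloud(p)
for t in "tee_mid elbow_mid big_nut_mid small_nut_mid tray_long tray_short".split():
    ds=arm.trace(p,t)
    for d in ds[:2]:
        m=d["pixels"];Q=W[m];Q=Q[~np.isnan(Q[:,0])];Q=Q[Q[:,2]>.008]
        if 'tray' in t: Q=Q[(Q[:,2]<.02)]
        if 'nut' in t: Q=Q[Q[:,2]>.028]
        xy=Q[:,:2].astype(np.float32)
        r=cv2.minAreaRect(xy*1000)
        print(t,round(d["confidence"],2),[np.round(a,1) for a in r],"mean",xy.mean(0).round(3))
        if 'nut' in t:
            for a in range(0,60,6):
                w=[np.ptp(xy@[np.cos(np.radians(a+k)),np.sin(np.radians(a+k))])*1000 for k in (0,60,120)]
                print("  flat normal",a,np.round(np.mean(w),1))
        if 'tray' in t:
            c=np.array(r[0])/1000;a=np.radians(r[2]+(90 if r[1][0]<r[1][1] else 0));e=np.array([np.cos(a),np.sin(a)])
            n=np.array([-e[1],e[0]]);A=W.reshape(-1,3);x=(A[:,:2]-c)@e;y=(A[:,:2]-c)@n
            k=(abs(y)<.033)&(abs(x)<.13)&(A[:,2]<.03)
            hb=np.histogram(x[k],bins=np.arange(-.13,.131,.005),weights=A[k,2])[0]/np.maximum(1,np.histogram(x[k],bins=np.arange(-.13,.131,.005))[0])
            print("  axis deg",np.degrees(a));print(np.round(hb*1000).astype(int))
im=cv2.resize(p["img"],(800,500),interpolation=cv2.INTER_CUBIC);cv2.imwrite("pics/top1.png",im)
E
```

```text
tee_mid 0.74 [array([498. , 313.5]), array([246.3,  87.7]), np.float64(3.7)] mean [0.5   0.314]
tee_mid 0.6 [array([456.8,  -3. ]), array([84.4, 49.6]), np.float64(46.2)] mean [ 0.455 -0.003]
elbow_mid 0.8 [array([474.3, 122.6]), array([48.6, 67.1]), np.float64(53.6)] mean [0.475 0.124]
small_nut_mid 0.7 [array([615.4, 135.6]), array([33.1, 29.9]), np.float64(10.5)] mean [0.615 0.135]
  flat normal 0 33.4
  flat normal 6 33.6
  flat normal 12 33.6
  flat normal 18 33.2
  flat normal 24 32.8
  flat normal 30 32.2
  flat normal 36 31.4
  flat normal 42 30.9
  flat normal 48 31.8
  flat normal 54 32.8
tray_long 0.66 [array([498.2, 313.3]), array([245.6,  87.4]), np.float64(3.7)] mean [0.502 0.31 ]
  axis deg 3.6959888935089116
[ 0  9  5  4  4  4  4  4  4  4  4  4  3  3  4  4  4  4  4  4  4  4 11  4
  4  4  4  4  4  4  4  4  4  4  4  4  4  7 13  4  4  4  4  4  4  4  4  4
  4  7 13  1]
tray_long 0.31 [array([ 482.2, -327.3]), array([183.9,  88. ]), np.float64(7.1)] mean [ 0.483 -0.327]
  axis deg 7.148505687713623
[ 1  1  1  1  1  0  1  6  8  4  4  3  4  3  4  4  4  3  4  4  4  4  4  4
  3  4  3  4  4  4 10  6  4  4  4  3  4  4  4  4  4  4  4  8  9  1  1  1
  1  1  1  0]
tray_short 0.92 [array([ 482.3, -327.1]), array([183.8,  88. ]), np.float64(7.3)] mean [ 0.483 -0.327]
  axis deg 7.346907138824463
[ 1  1  1  1  1  0  1  7  8  4  4  3  4  3  4  4  4  3  4  4  4  4  4  4
  3  4  3  4  4  4 10  6  4  4  4  3  4  4  4  4  4  4  4  8  9  1  1  1
  1  1  1  0]
```

View pics/top1.png

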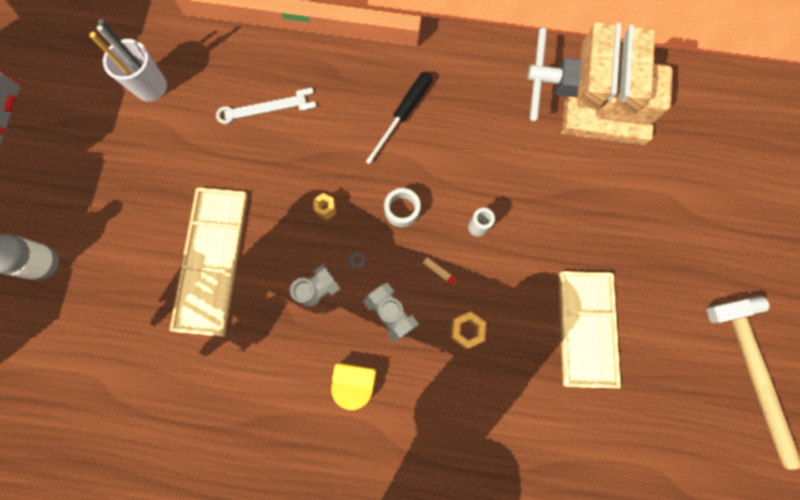

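```bash
python3 - <<'E'
from h import *
for n,off in(("top",(0,0)),("scene",(.002,.001))):
    A=np.load(n+"0.npz")["W"].reshape(-1,3)
    for t,c in(("elbow",(.467,.137)),("tee",(.4575,-.0025))):
        d=A[:,:2]-np.array(c)-off;r=np.hypot(*d.T)
        k=(A[:,2]>.035)&(A[:,2]<.06)&(r>.026)&(r<.06);a=np.degrees(np.arctan2(d[k,1],d[k,0]))
        m=2 if t=="tee" else 1
        print(n,t,k.sum(),"dir",np.degrees(np.angle(np.exp(1j*np.radians(a)*m).mean()))/m,"rmax",np.percentile(r[k],97), "std",a.std())
        k=(A[:,2]>.066)&(r<.03);print("  top mid",((A[k,:2].min(0)+A[k,:2].max(0))/2).round(4))
    for t,c in(("big",(.448,-.13)),("small",(.617,.1355))):
        k=(A[:,2]>.03)&(A[:,2]<.04)&(np.hypot(*(A[:,:2]-c).T)<.04);xy=A[k,:2]
        print(n,t,[(a,round(float(np.mean([np.ptp(xy@[np.cos(np.radians(a+q)),np.sin(np.radians(a+q))])*1000 for q in(0,60,120)])),1)) for a in range(0,60,5)])
E
```

```text
top elbow 190 dir -47.988512031908336 rmax 0.04834463216855003 std 15.270265742866492
  top mid [0.466  0.1367]
top tee 326 dir 46.24707868545611 rmax 0.04352063496791257 std 92.89916288499649
  top mid [ 0.4563 -0.0029]
top big [(0, 55.6), (5, 55.6), (10, 55.2), (15, 54.5), (20, 53.4), (25, 51.9), (30, 50.4), (35, 50.4), (40, 51.8), (45, 53.3), (50, 54.4), (55, 55.2)]
top small [(0, 34.0), (5, 34.6), (10, 35.0), (15, 35.2), (20, 35.0), (25, 34.7), (30, 34.1), (35, 33.4), (40, 32.4), (45, 32.3), (50, 33.0), (55, 33.5)]
scene elbow 103 dir -43.28476433820886 rmax 0.04947759080506745 std 14.157077471483706
  top mid [0.4687 0.1378]
scene tee 170 dir 45.91335854864072 rmax 0.04397998535306639 std 83.43694196660108
  top mid [ 0.4589 -0.0015]
scene big [(0, 56.4), (5, 56.5), (10, 56.1), (15, 55.4), (20, 54.5), (25, 53.3), (30, 52.4), (35, 52.0), (40, 52.7), (45, 53.8), (50, 54.9), (55, 55.8)]
scene small [(0, 36.0), (5, 36.5), (10, 36.7), (15, 36.6), (20, 36.3), (25, 35.7), (30, 34.9), (35, 34.0), (40, 33.4), (45, 33.9), (50, 34.7), (55, 35.3)]
```

```bash
cat > g.py <<'E'
# usage: g.py x y ztcp closing_deg : totals: turn units first, then shift units in the turned tool axes
import sys;from h import *
x,y,z,c=map(float,sys.argv[1:5]);s=arm.observe();p=np.array(s["position"]);R=s["ee_rot"]
yaw=np.degrees(R[2]);d=(c+90-yaw+90)%180-90
if len(sys.argv)>5: d+=float(sys.argv[5])
psi=np.radians(yaw+d);e=np.array([x,y,z])-p
print("t",round(s["time_s"],1),"pos",p.round(4),"rpy",np.degrees(R).round(1),"j",np.round(s["joint_pos"],2),"open",round(s["opening"],3),"F",np.round(s["ft_force"],1))
print("turn z",round(-d/8,2),"shift",np.round([e[0]*np.cos(psi)+e[1]*np.sin(psi),e[0]*np.sin(psi)-e[1]*np.cos(psi),-e[2]],4)/.03)
E
python3 g.py .467 .137 .30 45
```

```text
t 1.2 pos [0.1844 0.4916 0.4047] rpy [-180.     0.   159.4] j [ 0.99  0.31  1.5  -0.    1.33 -0.22] open 0.998 F [-0.5  0.2 -0.5]
turn z 3.06 shift [-15.02        -1.69666667   3.49      ]
```

Request:
arm_command(moves="0 0 0.87 0 0 0.765 0; 0 0 0.87 0 0 0.765 0; 0 0 0.87 0 0 0.765 0; 0 0 0.87 0 0 0.765 0; -0.94 -0.1 0 0 0 0 0; -0.94 -0.1 0 0 0 0 0; -0.94 -0.1 0 0 0 0 0; -0.94 -0.1 0 0 0 0 0; -0.94 -0.1 0 0 0 0 0; -0.94 -0.1 0 0 0 0 0; -0.94 -0.1 0 0 0 0 0; -0.94 -0.1 0 0 0 0 0", force=30)

```text
time_s: 2.75
position: [0.3274, 0.3142, 0.3005]
ee_rot: [3.141, 0.0, 2.356]
ft_force: [-0.5, -0.1, -0.3]
opening: 1.002
gripper_force: 0.0
```

Request:
arm_command(moves="-0.94 -0.1 0 0 0 0 0; -0.94 -0.1 0 0 0 0 0; -0.94 -0.1 0 0 0 0 0; -0.94 -0.1 0 0 0 0 0; -0.94 -0.1 0 0 0 0 0; -0.94 -0.1 0 0 0 0 0; -0.94 -0.1 0 0 0 0 0; -0.94 -0.1 0 0 0 0 0; 0 0 0 0 0 0 0; 0 0 0 0 0 0 0")

```text
time_s: 4.0
position: [0.4688, 0.1389, 0.3002]
ee_rot: [-3.141, -0.0, 2.356]
ft_force: [0.1, -0.2, 0.1]
opening: 0.997
gripper_force: 0.0
```

```bash
python3 g.py .467 .137 .211 45
```

```text
t 4.0 pos [0.4688 0.1389 0.3002] rpy [-180.   -0.  135.] j [ 0.05  0.35  1.74  0.    1.05 -0.74] open 0.997 F [ 0.1 -0.2  0.1]
turn z -0.0 shift [-0.         -0.08666667  2.97333333]
```

Request:
arm_command(moves="0 -0.09 0.9 0 0 0 0; 0 0 0.9 0 0 0 0; 0 0 0.8 0 0 0 0; 0 0 0.37 0 0 0 0; 0 0 0 0 0 0 1; 0 0 0 0 0 0 1; 0 0 0 0 0 0 1; 0 0 0 0 0 0 1; 0 0 0 0 0 0 1; 0 0 0 0 0 0 1", force=30)

```text
time_s: 5.25
position: [0.4674, 0.1365, 0.2113]
ee_rot: [3.142, 0.0, 2.356]
ft_force: [-1.5, -0.5, 1.4]
opening: 0.407
gripper_force: 30.2
```

Request:
arm_command(moves="0 0 -0.5 0 0 0 1; 0 0 -0.5 0 0 -0.87 1; 0 0 -0.5 0 0 -0.87 1; 0 0 -0.5 0 0 -0.87 1; 0 0 -0.5 0 0 -0.87 1; 0 0 0 0 0 -0.87 1; 0 0 0 0 0 -0.87 1; 0 0 0 0 0 -0.87 1")

```text
time_s: 6.25
position: [0.4672, 0.1365, 0.2869]
ee_rot: [3.142, 0.0, -3.073]
ft_force: [-0.3, -0.0, -2.0]
opening: 0.409
gripper_force: 30.1
```

Request:
arm_command(moves="0.22 0.97 0 0 0 0 1; 0.22 0.97 0 0 0 0 1; 0.22 0.97 0 0 0 0 1; 0.22 0.97 0 0 0 0 1; 0.22 0.97 0 0 0 0 1; 0.22 0.97 0 0 0 0 1; 0 0 0 0 0 0 1; 0 0 0 0 0 0 1")

```text
time_s: 7.25
position: [0.4167, 0.3077, 0.2865]
ee_rot: [-3.141, -0.0, -3.077]
ft_force: [0.1, -0.4, -2.4]
opening: 0.412
gripper_force: 30.1
```

```bash
python3 g.py .4167 .3086 .2145 93.7;python3 - <<'E'
from h import *
p=arm.snapshot("scene");cv2.imwrite("pics/s1.png",p["img"])
E
```

```text
t 7.2 pos [0.4167 0.3077 0.2865] rpy [-180.    -0.  -176.3] j [ 0.41  0.42  1.67 -0.    1.05 -1.23] open 0.412 F [ 0.1 -0.4 -2.4]
turn z -0.0 shift [-0.00333333  0.02666667  2.4       ]
```

View pics/s1.png

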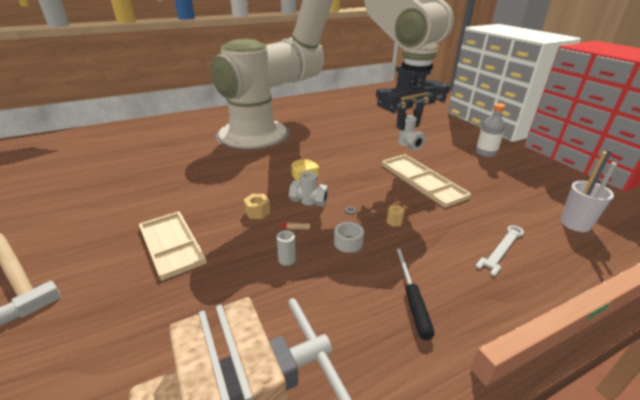

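Request:
arm_command(moves="0 0 0.8 0 0 0 1; 0 0 0.8 0 0 0 1; 0 0 0.5 0 0 0 1; 0 0 0.2 0 0 0 1; 0 0 0.1 0 0 0 1; 0 0 0 0 0 0 1; 0 0 0 0 0 0 0; 0 0 0 0 0 0 0; 0 0 0 0 0 0 0; 0 0 -0.6 0 0 0 0; 0 0 -1 0 0 0 0; 0 0 -1 0 0 0 0")

```text
time_s: 8.8
position: [0.4165, 0.3082, 0.2932]
ee_rot: [-3.142, -0.0, -3.077]
ft_force: [0.1, 0.3, -0.4]
opening: 0.999
gripper_force: 0.0
```

```bash
python3 g.py .4485 -.1295 .30 93
```

```text
t 8.8 pos [0.4165 0.3082 0.2932] rpy [-180.    -0.  -176.3] j [ 0.41  0.41  1.67  0.    1.06 -1.22] open 0.999 F [ 0.1  0.3 -0.4]
turn z 0.09 shift [ -0.3        -14.62333333  -0.22666667]
```

Request:
arm_command(moves="-0.02 -0.975 0 0 0 0.09 0; -0.02 -0.975 0 0 0 0 0; -0.02 -0.975 0 0 0 0 0; -0.02 -0.975 0 0 0 0 0; -0.02 -0.975 0 0 0 0 0; -0.02 -0.975 0 0 0 0 0; -0.02 -0.975 0 0 0 0 0; -0.02 -0.975 0 0 0 0 0; -0.02 -0.975 0 0 0 0 0; -0.02 -0.975 0 0 0 0 0; -0.02 -0.975 0 0 0 0 0; -0.02 -0.975 0 0 0 0 0")

```text
time_s: 10.3
position: [0.4423, -0.0429, 0.2924]
ee_rot: [-3.141, 0.0, -3.09]
ft_force: [0.6, -0.1, -0.3]
opening: 1.001
gripper_force: 0.0
```

Request:
arm_command(moves="-0.02 -0.975 0 0 0 0 0; -0.02 -0.975 0 0 0 0 0; -0.02 -0.975 0 0 0 0 0; 0 0 0 0 0 0 0; 0 0 0 0 0 0 0")

```text
time_s: 10.92
position: [0.4485, -0.1288, 0.2922]
ee_rot: [3.141, -0.0, -3.09]
ft_force: [-0.6, 1.1, 1.1]
opening: 1.002
gripper_force: 0.0
```

```bash
python3 g.py .4485 -.1295 .178 93
```

```text
t 10.9 pos [ 0.4485 -0.1288  0.2922] rpy [ 180.   -0. -177.] j [-0.53  0.32  1.82  0.    1.01 -2.15] open 1.002 F [-0.6  1.1  1.1]
turn z -0.0 shift [ 0.         -0.02333333  3.80666667]
```

Request:
arm_command(moves="0 0 0.95 0 0 0 0; 0 0 0.95 0 0 0 0; 0 0 0.95 0 0 0 0; 0 0 0.6 0 0 0 0; 0 0 0.35 0 0 0 0; 0 0 0 0 0 0 1; 0 0 0 0 0 0 1; 0 0 0 0 0 0 1; 0 0 0 0 0 0 1; 0 0 0 0 0 0 1", force=30)

```text
time_s: 12.18
position: [0.4487, -0.1295, 0.1786]
ee_rot: [-3.141, 0.0, -3.09]
ft_force: [-1.8, 0.5, 3.2]
opening: 0.562
gripper_force: 30.0
```

Request:
arm_command(moves="0 0 -0.5 0 0 0 1; 0 0 -1 0 0 0 1; 0 0 -1 0 0 0 1; 0 0 -1 0 0 0 1; 0 0 -0.3 0 0 0 1")

```text
time_s: 12.8
position: [0.4486, -0.1295, 0.2941]
ee_rot: [-3.14, 0.003, -3.09]
ft_force: [-0.6, 0.2, -2.2]
opening: 0.562
gripper_force: 30.0
```

```bash
python3 g.py .522 .3154 .1815 93.7
```

```text
t 12.8 pos [ 0.4486 -0.1295  0.2941] rpy [-1.799e+02  1.000e-01 -1.770e+02] j [-0.53  0.31  1.81 -0.    1.01 -2.16] open 0.562 F [-0.6  0.2 -2.2]
turn z -0.09 shift [-3.39666667 14.64        3.75333333]
```

Request:
arm_command(moves="-0.226 0.976 0 0 0 -0.09 1; -0.226 0.976 0 0 0 0 1; -0.226 0.976 0 0 0 0 1; -0.226 0.976 0 0 0 0 1; -0.226 0.976 0 0 0 0 1; -0.226 0.976 0 0 0 0 1; -0.226 0.976 0 0 0 0 1; -0.226 0.976 0 0 0 0 1; -0.226 0.976 0 0 0 0 1; -0.226 0.976 0 0 0 0 1; -0.226 0.976 0 0 0 0 1; -0.226 0.976 0 0 0 0 1")

```text
time_s: 14.3
position: [0.5075, 0.2272, 0.2914]
ee_rot: [-3.141, -0.002, -3.077]
ft_force: [0.9, -0.4, -1.2]
opening: 0.559
gripper_force: 30.0
```

Request:
arm_command(moves="-0.226 0.976 0 0 0 0 1; -0.226 0.976 0 0 0 0 1; -0.226 0.976 0 0 0 0 1; 0 0 0 0 0 0 1; 0 0 0 0 0 0 1")

```text
time_s: 14.92
position: [0.5221, 0.3147, 0.2916]
ee_rot: [-3.141, -0.001, -3.077]
ft_force: [-0.1, -0.1, -2.1]
opening: 0.563
gripper_force: 30.0
```

```bash
python3 g.py .522 .3154 .1815 93.7
```

```text
t 14.9 pos [0.5221 0.3147 0.2916] rpy [-1.800e+02 -1.000e-01 -1.763e+02] j [ 0.35  0.6   1.37 -0.    1.17 -1.28] open 0.563 F [-0.1 -0.1 -2.1]
turn z -0.0 shift [3.33333333e-03 2.33333333e-02 3.67000000e+00]
```

Request:
arm_command(moves="0 0 0.95 0 0 0 1; 0 0 0.95 0 0 0 1; 0 0 0.95 0 0 0 1; 0 0 0.5 0 0 0 1; 0 0 0.2 0 0 0 1; 0 0 0.12 0 0 0 1; 0 0 0 0 0 0 1; 0 0 0 0 0 0 0; 0 0 0 0 0 0 0; 0 0 0 0 0 0 0; 0 0 -0.5 0 0 0 0; 0 0 -1 0 0 0 0")

```text
time_s: 16.42
position: [0.5221, 0.3152, 0.2277]
ee_rot: [-3.141, -0.001, -3.077]
ft_force: [0.2, -0.9, 1.0]
opening: 1.005
gripper_force: 0.0
```

Request:
arm_command(moves="0 0 -1 0 0 0 0; 0 0 -1 0 0 0 0")

```text
time_s: 16.68
position: [0.5222, 0.3153, 0.2893]
ee_rot: [3.141, 0.001, -3.077]
ft_force: [0.0, 0.2, -0.4]
opening: 1.003
gripper_force: 0.0
```

```bash
python3 g.py .628 -.1285 .30 93.7
```

```text
t 16.7 pos [0.5222 0.3153 0.2893] rpy [ 1.800e+02  1.000e-01 -1.763e+02] j [ 0.35  0.6   1.37 -0.    1.17 -1.28] open 1.003 F [ 0.   0.2 -0.4]
turn z -0.0 shift [ -2.56333333 -14.99        -0.35666667]
```

Request:
arm_command(moves="-0.16 -0.937 0 0 0 0 0; -0.16 -0.937 0 0 0 0 0; -0.16 -0.937 0 0 0 0 0; -0.16 -0.937 0 0 0 0 0; -0.16 -0.937 0 0 0 0 0; -0.16 -0.937 0 0 0 0 0; -0.16 -0.937 0 0 0 0 0; -0.16 -0.937 0 0 0 0 0; -0.16 -0.937 0 0 0 0 0; -0.16 -0.937 0 0 0 0 0; -0.16 -0.937 0 0 0 0 0; -0.16 -0.937 0 0 0 0 0")

```text
time_s: 18.18
position: [0.6016, -0.0186, 0.2884]
ee_rot: [-3.141, 0.001, -3.077]
ft_force: [-0.4, -0.3, -1.3]
opening: 1.002
gripper_force: 0.0
```

Request:
arm_command(moves="-0.16 -0.937 0 0 0 0 0; -0.16 -0.937 0 0 0 0 0; -0.16 -0.937 0 0 0 0 0; -0.16 -0.937 0 0 0 0 0; 0 0 0 0 0 0 0; 0 0 0 0 0 0 0")

```text
time_s: 18.92
position: [0.6277, -0.1279, 0.2877]
ee_rot: [3.141, 0.0, -3.077]
ft_force: [-0.7, 0.8, -0.2]
opening: 0.996
gripper_force: 0.0
```

```bash
python3 g.py .628 -.1285 .192 93.7
```

```text
t 18.9 pos [ 0.6277 -0.1279  0.2877] rpy [ 180.     0.  -176.3] j [-0.38  0.67  1.26  0.    1.21 -2.02] open 0.996 F [-0.7  0.8 -0.2]
turn z 0.0 shift [-0.01 -0.02  3.19]
```

Request:
arm_command(moves="0 0 0.95 0 0 0 0; 0 0 0.95 0 0 0 0; 0 0 0.8 0 0 0 0; 0 0 0.48 0 0 0 0; 0 0 0 0 0 0 1; 0 0 0 0 0 0 1; 0 0 0 0 0 0 1; 0 0 0 0 0 0 1; 0 0 0 0 0 0 1; 0 0 0 0 0 0 1")

```text
time_s: 20.18
position: [0.6278, -0.1285, 0.1919]
ee_rot: [3.141, 0.0, -3.077]
ft_force: [0.2, 1.6, 0.8]
opening: 0.381
gripper_force: 30.0
```

Request:
arm_command(moves="0 0 -0.5 0 0 0 1; 0 0 -1 0 0 0 1; 0 0 -1 0 0 0 1; 0 0 -0.8 0 0 0 1; 0 0 0 0 0 0 1")

```text
time_s: 20.8
position: [0.628, -0.1287, 0.293]
ee_rot: [-3.14, 0.004, -3.077]
ft_force: [-0.6, 0.3, -2.4]
opening: 0.383
gripper_force: 30.0
```

```bash
python3 g.py .591 .320 .1955 93.7
```

```text
t 20.8 pos [ 0.628  -0.1287  0.293 ] rpy [-179.9    0.2 -176.3] j [-0.38  0.66  1.26 -0.    1.22 -2.02] open 0.383 F [-0.6  0.3 -2.4]
turn z -0.0 shift [ 0.26333333 15.00333333  3.25      ]
```

Request:
arm_command(moves="0.016 0.938 0 0 0 0 1; 0.016 0.938 0 0 0 0 1; 0.016 0.938 0 0 0 0 1; 0.016 0.938 0 0 0 0 1; 0.016 0.938 0 0 0 0 1; 0.016 0.938 0 0 0 0 1; 0.016 0.938 0 0 0 0 1; 0.016 0.938 0 0 0 0 1; 0.016 0.938 0 0 0 0 1; 0.016 0.938 0 0 0 0 1; 0.016 0.938 0 0 0 0 1; 0.016 0.938 0 0 0 0 1")

```text
time_s: 22.3
position: [0.6, 0.2088, 0.2895]
ee_rot: [-3.141, -0.002, -3.077]
ft_force: [0.5, -0.2, -1.4]
opening: 0.383
gripper_force: 30.0
```

Request:
arm_command(moves="0.016 0.938 0 0 0 0 1; 0.016 0.938 0 0 0 0 1; 0.016 0.938 0 0 0 0 1; 0.016 0.938 0 0 0 0 1; 0 0 0 0 0 0 1; 0 0 0 0 0 0 1")

```text
time_s: 23.05
position: [0.5913, 0.3195, 0.2899]
ee_rot: [-3.141, -0.001, -3.078]
ft_force: [0.1, 0.2, -2.8]
opening: 0.384
gripper_force: 30.0
```

```bash
python3 g.py .591 .320 .1955 93.7
```

```text
t 23.1 pos [0.5913 0.3195 0.2899] rpy [-1.800e+02 -1.000e-01 -1.763e+02] j [ 0.32  0.73  1.14 -0.    1.27 -1.31] open 0.384 F [ 0.1  0.2 -2.8]
turn z -0.0 shift [0.01       0.01666667 3.14666667]
```

Request:
arm_command(moves="0 0 0.95 0 0 0 1; 0 0 0.95 0 0 0 1; 0 0 0.6 0 0 0 1; 0 0 0.4 0 0 0 1; 0 0 0.15 0 0 0 1; 0 0 0.1 0 0 0 1; 0 0 0 0 0 0 1; 0 0 0 0 0 0 0; 0 0 0 0 0 0 0; 0 0 0 0 0 0 0; 0 0 -0.5 0 0 0 0; 0 0 -1 0 0 0 0")

```text
time_s: 24.55
position: [0.5911, 0.3201, 0.2417]
ee_rot: [-3.141, -0.002, -3.077]
ft_force: [0.1, 0.1, 0.4]
opening: 0.927
gripper_force: 0.0
```

Request:
arm_command(moves="0 0 -1 0 0 0 0; 0 0 -0.6 0 0 0 0; 0 0 0 0 0 0 0")

```text
time_s: 24.92
position: [0.5913, 0.3203, 0.2907]
ee_rot: [3.141, 0.003, -3.077]
ft_force: [0.4, 0.3, -1.1]
opening: 1.003
gripper_force: 0.0
```

```bash
python3 g.py .617 .1365 .178 102;python3 - <<'E'
from h import *
p=arm.snapshot("scene");cv2.imwrite("pics/s2.png",p["img"])
E
```

```text
t 24.9 pos [0.5913 0.3203 0.2907] rpy [ 1.800e+02  1.000e-01 -1.763e+02] j [ 0.32  0.73  1.14 -0.    1.27 -1.31] open 1.003 F [ 0.4  0.3 -1.1]
turn z -1.04 shift [ 0.43666667 -6.17        3.75666667]
```

View pics/s2.png

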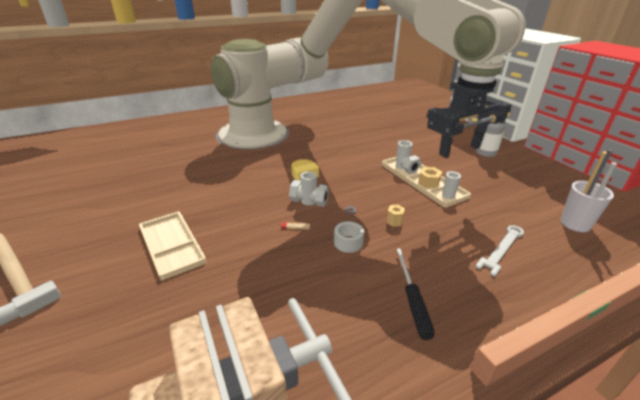

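Request:
arm_command(moves="0 0 0 0 0 -0.52 0; 0 0 0 0 0 -0.52 0; 0.062 -0.881 0 0 0 0 0; 0.062 -0.881 0 0 0 0 0; 0.062 -0.881 0 0 0 0 0; 0.062 -0.881 0 0 0 0 0; 0.062 -0.881 0 0 0 0 0; 0.062 -0.881 0 0 0 0 0; 0.062 -0.881 0 0 0 0 0; 0 0 0 0 0 0 0; 0 0 0 0 0 0 0")

```text
time_s: 26.35
position: [0.6168, 0.1372, 0.2884]
ee_rot: [3.141, -0.001, -2.932]
ft_force: [0.3, 0.1, -0.1]
opening: 0.999
gripper_force: 0.0
```

Request:
arm_command(moves="0 0 0.95 0 0 0 0; 0 0 0.95 0 0 0 0; 0 0 0.95 0 0 0 0; 0 0 0.6 0 0 0 0; 0 0 0.28 0 0 0 0; 0 0 0 0 0 0 1; 0 0 0 0 0 0 1; 0 0 0 0 0 0 1; 0 0 0 0 0 0 1; 0 0 0 0 0 0 1; 0 0 0 0 0 0 1", force=25)

```text
time_s: 27.72
position: [0.617, 0.1365, 0.1774]
ee_rot: [3.141, 0.0, -2.932]
ft_force: [0.3, -0.3, 0.4]
opening: 0.359
gripper_force: 25.0
```

Request:
arm_command(moves="0 0 -0.5 0 0 0 1; 0 0 -1 0 0 0 1; 0 0 -1 0 0 0 1; 0 0 -1 0 0 0 1; 0 0 -0.3 0 0 0 1; 0 0 0 0 0 0 1")

```text
time_s: 28.48
position: [0.6169, 0.1365, 0.2914]
ee_rot: [-3.142, 0.0, -2.932]
ft_force: [0.3, -0.3, -2.4]
opening: 0.361
gripper_force: 25.0
```

```bash
python3 g.py .540 -.319 .1815 97.3
```

```text
t 28.5 pos [0.6169 0.1365 0.2914] rpy [-180.    0. -168.] j [ 0.03  0.64  1.29 -0.    1.2  -1.75] open 0.361 F [ 0.3 -0.3 -2.4]
turn z 0.59 shift [  4.47       -14.73666667   3.66333333]
```

Request:
arm_command(moves="0 0 0 0 0 0.59 1; 0.279 -0.921 0 0 0 0 1; 0.279 -0.921 0 0 0 0 1; 0.279 -0.921 0 0 0 0 1; 0.279 -0.921 0 0 0 0 1; 0.279 -0.921 0 0 0 0 1; 0.279 -0.921 0 0 0 0 1; 0.279 -0.921 0 0 0 0 1; 0.279 -0.921 0 0 0 0 1; 0.279 -0.921 0 0 0 0 1; 0.279 -0.921 0 0 0 0 1; 0.279 -0.921 0 0 0 0 1")

```text
time_s: 29.98
position: [0.5637, -0.1775, 0.2898]
ee_rot: [3.14, -0.002, -3.015]
ft_force: [0.8, -0.2, -1.7]
opening: 0.362
gripper_force: 25.0
```

Request:
arm_command(moves="0.279 -0.921 0 0 0 0 1; 0.279 -0.921 0 0 0 0 1; 0.279 -0.921 0 0 0 0 1; 0.279 -0.921 0 0 0 0 1; 0.279 -0.921 0 0 0 0 1; 0 0 0 0 0 0 1; 0 0 0 0 0 0 1")

```text
time_s: 30.85
position: [0.5402, -0.3183, 0.2903]
ee_rot: [3.14, -0.001, -3.014]
ft_force: [-0.2, 0.1, -1.1]
opening: 0.361
gripper_force: 25.0
```

```bash
python3 g.py .540 -.319 .1815 97.3
```

```text
t 30.9 pos [ 0.5402 -0.3183  0.2903] rpy [ 1.799e+02 -1.000e-01 -1.727e+02] j [-0.72  0.64  1.31  0.    1.2  -2.42] open 0.361 F [-0.2  0.1 -1.1]
turn z -0.0 shift [ 0.01       -0.02333333  3.62666667]
```

Request:
arm_command(moves="0 0 0.95 0 0 0 1; 0 0 0.95 0 0 0 1; 0 0 0.95 0 0 0 1; 0 0 0.5 0 0 0 1; 0 0 0.2 0 0 0 1; 0 0 0.08 0 0 0 1; 0 0 0 0 0 0 1; 0 0 0 0 0 0 0; 0 0 0 0 0 0 0; 0 0 0 0 0 0 0; 0 0 -0.5 0 0 0 0; 0 0 -1 0 0 0 0")

```text
time_s: 32.35
position: [0.54, -0.3189, 0.228]
ee_rot: [3.14, -0.001, -3.015]
ft_force: [-0.1, -0.1, 0.5]
opening: 0.905
gripper_force: 0.0
```

Request:
arm_command(moves="0 0 -1 0 0 0 0; 0 0 -1 0 0 0 0; 0 0 0 0 0 0 0")

```text
time_s: 32.72
position: [0.5404, -0.3191, 0.2906]
ee_rot: [-3.137, 0.004, -3.014]
ft_force: [1.1, -0.4, -1.3]
opening: 1.002
gripper_force: 0.0
```

```bash
python3 g.py .4575 -.002 .211 136; python3 g.py .4575 -.002 .211 97.3
```

```text
t 32.7 pos [ 0.5404 -0.3191  0.2906] rpy [-179.8    0.2 -172.7] j [-0.72  0.64  1.31 -0.    1.19 -2.42] open 1.002 F [ 1.1 -0.4 -1.3]
turn z -4.84 shift [-5.68333333  9.33        2.65333333]
t 32.7 pos [ 0.5404 -0.3191  0.2906] rpy [-179.8    0.2 -172.7] j [-0.72  0.64  1.31 -0.    1.19 -2.42] open 1.002 F [ 1.1 -0.4 -1.3]
turn z -0.0 shift [ 1.39666667 10.83666667  2.65333333]
```

Request:
arm_command(moves="0 0 0 0 0 -0.968 0; 0 0 0 0 0 -0.968 0; 0 0 0 0 0 -0.968 0; 0 0 0 0 0 -0.968 0; 0 0 0 0 0 -0.968 0; -0.568 0.933 0 0 0 0 0; -0.568 0.933 0 0 0 0 0; -0.568 0.933 0 0 0 0 0; -0.568 0.933 0 0 0 0 0; -0.568 0.933 0 0 0 0 0; -0.568 0.933 0 0 0 0 0; -0.568 0.933 0 0 0 0 0")

```text
time_s: 34.22
position: [0.5327, -0.0434, 0.2718]
ee_rot: [-3.125, -0.063, -2.424]
ft_force: [0.6, -1.2, -0.0]
opening: 0.998
gripper_force: 0.0
```

Request:
arm_command(moves="-0.568 0.933 0 0 0 0 0; -0.568 0.933 0 0 0 0 0; -0.568 0.933 0 0 0 0 0; 0 0 0 0 0 0 0; 0 0 0 0 0 0 0")

```text
time_s: 34.85
position: [0.5165, 0.0517, 0.2677]
ee_rot: [-3.124, -0.063, -2.425]
ft_force: [-0.1, -0.1, 0.5]
opening: 1.0
gripper_force: 0.0
```

```bash
python3 g.py .4575 -.002 .211 136
```

```text
t 34.9 pos [0.5165 0.0517 0.2677] rpy [-179.    -3.6 -138.9] j [-0.12  0.46  1.68 -0.07  1.04 -2.37] open 1.0 F [-0.1 -0.1  0.5]
turn z -0.61 shift [2.65333333 0.17       1.89      ]
```

```bash
cat > r.py <<'E'
import sys;from h import *;from scipy.spatial.transform import Rotation as Q
x,y,z,c=map(float,sys.argv[1:5]);s=arm.observe()
A=Q.from_euler("xyz",s["ee_rot"]);B=Q.from_euler("xyz",[180,0,c+90],degrees=True)
print("turn",np.degrees((A.inv()*B).as_rotvec()).round(2)/8,"then shift",(B.inv().apply(np.array([x,y,z])-s["position"])/.03).round(2))
E
python3 r.py .4575 -.002 .211 136
```

```text
turn [-0.105  -0.4575 -0.61  ] then shift [2.65 0.17 1.89]
```

Request:
arm_command(moves="0 0 -0.5 0 0 0 0; 0 0 0 -0.105 -0.4575 -0.61 0; 0 0 0 0 0 0 0; 0.66 0.04 0 0 0 0 0; 0.66 0.04 0 0 0 0 0; 0.66 0.04 0 0 0 0 0; 0.66 0.04 0 0 0 0 0; 0 0 0 0 0 0 0; 0 0 0 0 0 0 0")

```text
time_s: 35.98
position: [0.4589, -0.0005, 0.2832]
ee_rot: [-3.141, 0.0, -2.34]
ft_force: [0.4, 0.1, 0.2]
opening: 1.0
gripper_force: 0.0
```

```bash
python3 r.py .4575 -.002 .211 136; python3 g.py .4575 -.002 .211 136
```

```text
turn [-0.005    0.00125 -0.00625] then shift [ 0.07 -0.    2.41]
t 36.0 pos [ 0.4589 -0.0005  0.2832] rpy [-180.     0.  -134.1] j [-0.26  0.31  1.85 -0.    0.98 -2.63] open 1.0 F [0.4 0.1 0.2]
turn z -0.01 shift [ 0.07       -0.          2.40666667]
```

Request:
arm_command(moves="0.07 0 0.9 0 0 0 0; 0 0 0.8 0 0 0 0; 0 0 0.5 0 0 0 0; 0 0 0.2 0 0 0 0; 0 0 0 0 0 0 1; 0 0 0 0 0 0 1; 0 0 0 0 0 0 1; 0 0 0 0 0 0 1; 0 0 0 0 0 0 1; 0 0 0 0 0 0 1", force=30)

```text
time_s: 37.22
position: [0.4569, -0.002, 0.2109]
ee_rot: [3.141, 0.0, -2.339]
ft_force: [-1.7, 1.3, 3.3]
opening: 0.407
gripper_force: 34.4
```

Request:
arm_command(moves="0 0 -0.5 0 0 0 1; 0 0 -0.9 0 0 0 1; 0 0 -0.9 0 0 0.8 1; 0 0 -0.3 0 0 0.8 1; 0 0 0 0 0 0.8 1; 0 0 0 0 0 0.8 1; 0 0 0 0 0 0.8 1; 0 0 0 0 0 0.84 1; 0 0 0 0 0 0 1")

```text
time_s: 38.35
position: [0.4568, -0.0021, 0.2884]
ee_rot: [3.141, -0.001, -3.013]
ft_force: [-0.5, -0.4, -4.6]
opening: 0.408
gripper_force: 34.2
```

```bash
python3 g.py .451 -.331 .2145 97.3
```

```text
t 38.4 pos [ 0.4568 -0.0021  0.2884] rpy [ 180.    -0.  -172.7] j [-0.26  0.3   1.85  0.    0.99 -1.96] open 0.408 F [-0.5 -0.4 -4.6]
turn z 0.01 shift [  1.58333333 -10.85         2.46333333]
```

Request:
arm_command(moves="0.132 -0.904 0 0 0 0 1; 0.132 -0.904 0 0 0 0 1; 0.132 -0.904 0 0 0 0 1; 0.132 -0.904 0 0 0 0 1; 0.132 -0.904 0 0 0 0 1; 0.132 -0.904 0 0 0 0 1; 0.132 -0.904 0 0 0 0 1; 0.132 -0.904 0 0 0 0 1; 0.132 -0.904 0 0 0 0 1; 0.132 -0.904 0 0 0 0 1; 0.132 -0.904 0 0 0 0 1; 0.132 -0.904 0 0 0 0 1")

```text
time_s: 39.85
position: [0.4509, -0.3318, 0.2883]
ee_rot: [3.141, -0.0, -3.012]
ft_force: [0.7, -0.1, -4.4]
opening: 0.415
gripper_force: 34.2
```

Request:
arm_command(moves="0 0 0 0 0 0 1; 0 0 0 0 0 0 1")

```text
time_s: 40.1
position: [0.451, -0.3304, 0.2884]
ee_rot: [3.14, -0.0, -3.013]
ft_force: [-0.3, -0.0, -5.1]
opening: 0.41
gripper_force: 34.2
```

```bash
python3 g.py .451 -.331 .2145 97.3;python3 - <<'E'
from h import *
p=arm.snapshot("scene");cv2.imwrite("pics/s3.png",p["img"])
E
```

```text
t 40.1 pos [ 0.451  -0.3304  0.2884] rpy [ 179.9   -0.  -172.6] j [-0.84  0.5   1.54  0.    1.1  -2.54] open 0.41 F [-0.3 -0.  -5.1]
turn z 0.01 shift [ 0.00333333 -0.02        2.46333333]
```

View pics/s3.png

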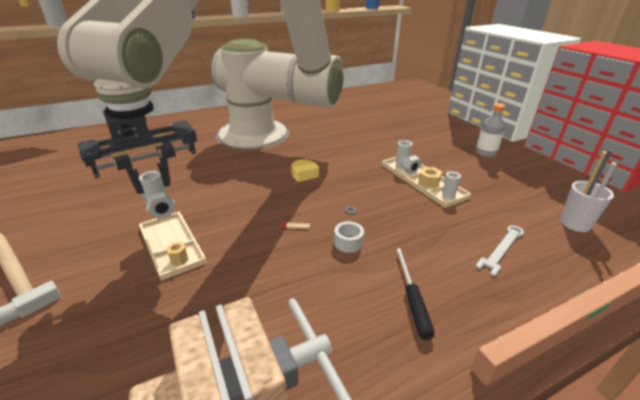

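Request:
arm_command(moves="0 0 0.8 0 0 0 1; 0 0 0.8 0 0 0 1; 0 0 0.5 0 0 0 1; 0 0 0.25 0 0 0 1; 0 0 0.11 0 0 0 1; 0 0 0 0 0 0 1; 0 0 0 0 0 0 0; 0 0 0 0 0 0 0; 0 0 0 0 0 0 0; 0 0 -0.6 0 0 0 0; 0 0 -1 0 0 0 0; 0 0 -1 0 0 0 0")

```text
time_s: 41.65
position: [0.4511, -0.3309, 0.2941]
ee_rot: [-3.142, 0.001, -3.015]
ft_force: [-0.3, 0.4, 0.4]
opening: 0.998
gripper_force: 0.0
```

Request:
arm_command(moves="0 0.9 -1 0 0 0 0; 0 1 -0.5 0 0 0 0; 0 1 0 0 0 0 0; 0 1 0 0 0 0 0; 0 1 0 0 0 0 0; 0 0.5 0 0 0 0 0; 0 0 0 0 0 0 0; 0 0 0 0 0 0 0")

```text
time_s: 42.65
position: [0.4307, -0.171, 0.3381]
ee_rot: [-3.141, 0.001, -3.015]
ft_force: [-0.4, -0.0, -0.7]
opening: 1.003
gripper_force: 0.0
```

```bash
python3 - <<'E'
from h import *
p=arm.snapshot("top");W=cloud(p);A=W.reshape(-1,3)
cv2.imwrite("pics/t2.png",cv2.resize(p["img"],(800,500)))
cv2.imwrite("pics/s4.png",arm.snapshot("scene")["img"])
for t,c,h in(("elbow",(.417,.309),.075),("bignut",(.522,.315),.037),("slim",(.591,.32),.063),("tee",(.451,-.331),.075),("smallnut",(.54,-.319),.037),("wide",(.635,.006),.034)):
    k=(np.hypot(*(A[:,:2]-c).T)<.035)&(abs(A[:,2]-h)<.007);Q=A[k]
    if len(Q)==0: print(t,"none");continue
    f=np.linalg.lstsq(np.c_[Q[:,:2]-c,np.ones(len(Q))],Q[:,2],rcond=None)[0]
    print(t,len(Q),"mid",((Q[:,:2].min(0)+Q[:,:2].max(0))/2).round(3),"z",np.median(Q[:,2]).round(4),"slope",f[:2].round(2))
E
```

```text
elbow 162 mid [0.414 0.307] z 0.0748 slope [ 0.01 -0.02]
bignut 384 mid [0.521 0.314] z 0.0374 slope [0.01 0.01]
slim 143 mid [0.589 0.319] z 0.0628 slope [0.01 0.03]
tee none
smallnut none
wide 291 mid [0.636 0.005] z 0.0342 slope [0.01 0.01]
```

View pics/t2.png

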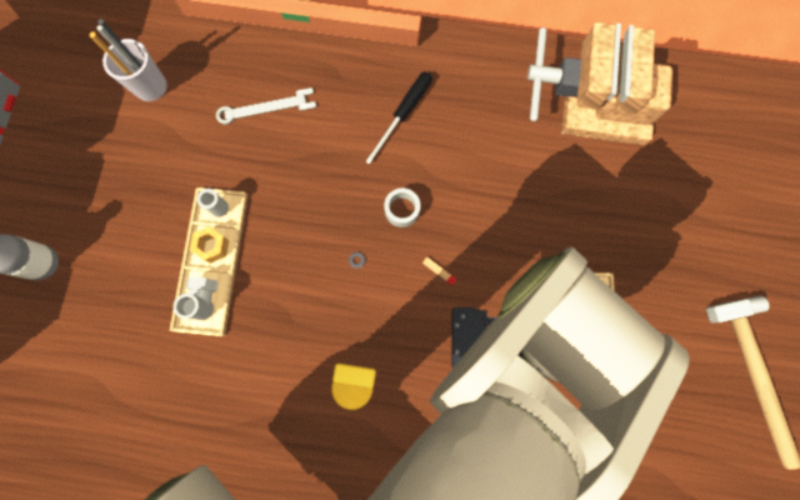

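View pics/s4.png

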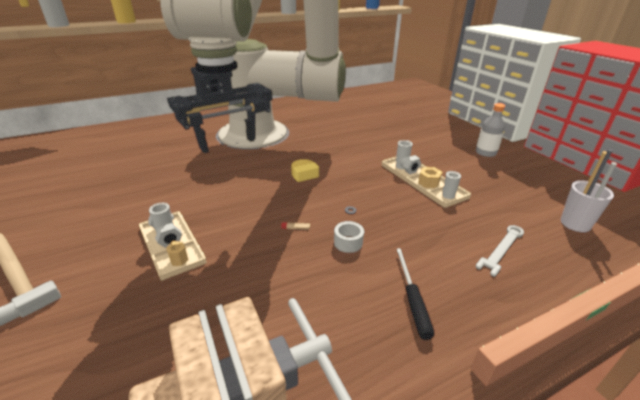

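The long tray holds its three pieces flat (top view (210,200), (208,243), (190,300)), and the wide sleeve is unmoved at (403,207). The scene view shows the tee (165,225) and small nut (177,252) standing in the short tray; I'll check their heights in that view before handing in.

```bash
python3 - <<'E'
from h import *
p=arm.snapshot("scene");A=cloud(p).reshape(-1,3)
ok=True
for t,c,h in(("tee",(.453,-.330),.075),("smallnut",(.542,-.318),.037)):
    k=(np.hypot(*(A[:,:2]-c).T)<.03)&(abs(A[:,2]-h)<.006);Q=A[k]
    if len(Q)<20: print(t,len(Q));ok=False;continue
    f=np.linalg.lstsq(np.c_[Q[:,:2]-c,np.ones(len(Q))],Q[:,2],rcond=None)[0]
    m=((Q[:,:2].min(0)+Q[:,:2].max(0))/2);z=np.percentile(Q[:,2],80);print(t,len(Q),m.round(3),z.round(4),f[:2].round(2))
    ok&=abs(z-h)<.003 and np.hypot(*(m-c))<.012
if ok: print(arm.sign_off())
E
```

```text
tee 160 [ 0.454 -0.33 ] 0.0759 [-0.01 -0.01]
smallnut 197 [ 0.543 -0.318] 0.0385 [-0.04 -0.01]
the job is handed in; nothing more can be done
None
```

Both kits are made up and the job is handed in: the last camera checks showed all five pieces level in their compartments and the wide sleeve unmoved, but the sign-off returned no verdict.

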